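# Load a clutch head into the setting fixture and turn its torque knob to the click

### The job

Lift the silver clutch head by its body (never by its knob), set it down gently on the open end of the blue fixture with its yellow pin towards the end stop, and push it between the cheeks until it is fully home against the stop. Only then turn its red knob clockwise, letting go and taking a fresh grip as needed, until it clicks past its detent and the yellow spring pin drops in; leave the head home in the fixture and do not disturb the bin, bottle or wrench.

Things in the scene. Friction and masses are not known exactly. Their poses are not given: they have to be found in the camera images.
- head: Loose clutch head, 0.65 kg: silver block 150 (x) x 62 (y) x 36 (z) mm, orange patch on its -x end. Origin at its underside's centre, +x towards the nose. On top over the origin a knob, all within 27 mm of the vertical axis and up to 76 mm above the underside; black pin bracket at x 34 to 56 mm, 51 mm high. Carry it by the block's 62 mm wide sides, fingers straddling the knob.
- head_nose (a point): Centre of the head's +x (nose) end face, 75 mm from its origin, 18 mm above its underside; axes as the head's.
- knob: The head's knob, turning clockwise (seen from above) about the head's vertical axis. Origin on the axis, 36 mm above the head's underside. Black cap 52 mm in diameter, upper face 16 mm above this origin; on it a red bar grip 50 (x) x 16 (y) mm, its top 40 mm above this origin. x axis along the bar, to the end with the white mark.
- pin (a joint): Spring index pin with yellow tail, travel in m along the head's -x, moved only by the knob. 0: not clicked; -0.0025: lifted over the detent; 0.007: dropped in the notch. The detent lies 1.7 to 3 rad of turning from the start, unseen, different each time: torque 0.03 N m while free, 0.25 at the detent; 0.5 rad past the peak the pin is fully in and the knob is locked.
- pin_tail (a point): Outer end of the yellow pin tail (14 mm diameter), in front of the black bracket, 43 mm above the head's underside, 65.5 mm from the knob's axis while not clicked and 58.5 mm once clicked (tail then nearly against the bracket).
- fixture: Fixed fixture; origin on the table, +x from its open end to its stop. Dark bed x -145 to 125 mm, 120 mm wide, top at 12 mm. Two blue cheeks 66 mm apart inside, x 33 to 113 mm, top at 38 mm, flaring to 78 mm apart at x = 8 mm. Blue end stop: face at x = 113 mm, top at 48 mm. The bed from x = -145 to 5 mm is open at the sides.
- fixture_stop (a point): Centre of the end stop's inner face, on the fixture's middle line, 30 mm above the fixture's origin; the head is home when its nose centre is here. Axes as the fixture's.
- bin: Bystander: cardboard parts bin 150 x 90 x 60 mm, origin at the centre of its underside.
- oil: Bystander: black bottle with yellow label, 52 mm diameter, 130 mm high, origin at the centre of its underside.
- wrench: Bystander: steel wrench 180 mm long lying flat, origin at its middle.

How it is judged:
By the outcome, as a careful person would: the job done as asked, in the order asked, and still so for the second after the job is handed in, with the robot touching nothing.
It also fails if it takes over 72 s, if anything falls off the work surface, if the arm or the gripper's body presses on something with over 40 N, if the wrist force passes 120 N, or if a joint passes its speed limit or range.

### The arm

A 6-joint arm with a two-finger parallel gripper is mounted at the origin on the work surface. World frame = base frame: x ahead of the robot, y to its left, z up, the work surface at z = 0. Lengths are in mm, angles in rad, forces in N, time in s.
With the tool pointing down it reaches from about 325 to 850 mm from the base axis. Payload 15.5 kg.
Tool frame: the origin (TCP) lies on the mounting face of the last link; the fingertips stand 191 mm ahead of it and the grasp point (between the pads) lies 172 mm ahead of it (ctrl.finger_overhang is the distance from the TCP to the fingertips, in mm); z points along the fingers, y is the line along which they close (so a half turn about z gives the same grasp; the last joint's range is limited). The gripper opens to 91 mm and grips with 3 to 60 N. Pads are 32 mm wide; open, the fingers measure 118 mm over their backs; the gripper's body (76 mm by 178 mm) begins 60 mm behind the grasp point.
Start: joints at [-1.21, 0.494, 1.345, -0, 1.302, -0.096], TCP at [275.676, -560.92, 404.715] pointing down, gripper open.
Joint ranges: [-2.91, 2.91], [-0.82, 2.16], [0.22, 2.67], [-1.22, 4.37], [0.12, 2.79], [-3.08, 3.08]. Speed limits (rad/s): [1.89, 1.89, 2.57, 3.01, 3.01, 3.01].

### API

Orientations are given as a unit quaternion [x, y, z, w].
In Python, from workcell import ctrl gives the robot as it stands.
- The arm moves only by the tool carry_out, never from a script. Its argument "moves" is one flat list of numbers, 5 for each row, row after row: the shift along the tool's x, y, z in units of 50 mm (1.0 is 50 mm), then the turn about the tool's z in units of 6 degrees (1.0 is 6 degrees), then the opening, from 0 (shut) to 1 (fully open). A call has 1 to 5 rows; each row shifts and turns the commanded pose from where the row before left it, along the tool's axes as they then stand; what a row does not reach is not made up. A row lasts 1/8 s, in which the tool goes at most 62.5 mm and 10.7 degrees, less where a joint would pass 70% of its speed; a pose out of reach is approached as far as the arm can. A call is refused whole if a number of a shift passes 1 or a number of a turn 1, either way. A call with a gripper value outside its range is refused whole. The fingers move at their own pace and stop on an object; the grip force is fixed at half the most. Time passes only in rows, so rows that do not move let the fingers close. It gives the time, the measured TCP pose, the force, the opening and the grip force at its end, in the units of the state.
- ctrl.read_state(): the state, without advancing time (a new reading comes with each control period).
- ctrl.snapshot(name): name is "scene" or "top" or "wrist"; returns (picture, depth): 420x560x3 uint8, blue, green, red; 420x560 float32, mm along the optical axis (not along the pixel's ray), 0 where there is no reading.
- ctrl.camera_params(name): a dict with "fov_y" (degrees; the focal length in pixels is half the picture's height over the tangent of half this angle, whatever the lens; pixels are square), "cx", "cy" (the principal point, pixels), "R" (3x3) and "t" (3): a world point X has camera coordinates R X + t. Camera axes: x right, y down, z forward; pixel columns grow to the right and rows downward; lengths in mm; the calibration is good to about 2 mm. A picture is of the moment at which its call begins: read the wrist's pose just before it. camera_params takes no time and is no camera call; for the wrist camera it gives the pose at the moment of the call.
- ctrl.finish_job(): hands the job in; it is judged then, once.
Trained networks look in the newest picture that a camera, given by its name, has taken for a name from the list of things; names that differ only in an ending like _2 or _b are one class to them, and where a whole thing is asked for, a point or a joint stands for the part that bears it (a point fixed in the world has none). Each returns a list of dicts, best first, with "p" (0 to 1); they miss things now and then, are a little off and sometimes report something else, mostly with a low value. They report only what shows in the picture. A call takes as long as a camera call.
- ctrl.trace(name, camera): "mask" (420x560 bool, what is visible of it).
- ctrl.tip_of(name, camera): "point" ([x, y, z] in mm, in world coordinates, good to about 4 mm: a listed point, or the origin of a listed thing).
The state is a dict: "clock": time; "qpos": joint angles; "qvel": joint speeds; "tau": joint torques, N m; "tcp_pos": TCP position; "tcp_rot": TCP orientation; "wrist_force": force on the tool from outside, world axes, zero at the start; "wrist_torque": the same for the moment, N m; "opening": finger opening in mm; "grasp_force": force on a finger pad.
Only numpy, scipy, OpenCV 4.12 (cv2) and the standard library are available. Lean on these libraries where they do the work, as an engineer would, in place of code of your own. Each camera call takes 0.05 s, during which the arm holds its last target. There are 200 camera calls.

## Working session

There is one attempt and no reset: what is moved stays moved. The work goes in short steps, Python scripts to look and compute and a tool call to move; the robot and the scene stay as the last step left them, time stands still between calls to the robot, and variables do not carry over. Pictures are saved under pics/ and viewed, at most 10 in all, crops included, and the job is handed in when it is done.

Besides the shell and the picture viewer there is one more tool, called after "Request:" as a command line: name --argument value ..., lists and objects as JSON in quotes. carry_out: Moves the arm, as the interface text tells. Its arguments: {"type":"object","properties":{"moves":{"type":"array"}},"required":["moves"]}

```bash
ls; mkdir -p pics; cat > h.py <<'E'
import numpy as np, cv2
from scipy.spatial.transform import Rotation as Rn
from workcell import ctrl
def cloud(name):
    im,d=ctrl.snapshot(name); c=ctrl.camera_params(name)
    f=210/np.tan(np.radians(c["fov_y"])/2)
    v,u=np.mgrid[:420,:560]
    P=np.stack([(u-c["cx"])/f*d,(v-c["cy"])/f*d,d],-1)
    W=(P-np.array(c["t"]))@np.array(c["R"])
    W[d==0]=np.nan
    return im,W
def st():
    s=ctrl.read_state()
    print({k:np.round(s[k],3).tolist() for k in ("clock","qpos","tcp_pos","tcp_rot","wrist_force","opening","grasp_force")})
    return s
E
cat > a.py <<'E'
from h import *
s=st(); print(Rn.from_quat(s["tcp_rot"]).as_matrix().round(3).tolist())
for cam in ("top","scene"):
    im,W=cloud(cam); cv2.imwrite(f"pics/{cam}0.png",im)
    for n in ("head","head_nose","knob","pin_tail","fixture","fixture_stop","bin","oil","wrench"):
        r=ctrl.tip_of(n,cam); print(cam,n,[(np.round(x["point"],1).tolist(),round(x["p"],2)) for x in r[:2]])
E
python3 a.py
```

```text
pics
{'clock': 0.0, 'qpos': [-1.21, 0.494, 1.346, -0.0, 1.302, -0.096], 'tcp_pos': [275.613, -560.763, 404.116], 'tcp_rot': [0.974, 0.226, -0.0, -0.001], 'wrist_force': [-0.043, -0.317, -0.239], 'opening': 91.238, 'grasp_force': 0.0}
[[0.897, 0.441, -0.0], [0.441, -0.897, 0.001], [0.0, -0.001, -1.0]]
top head [([478.2, 258.4, 0.2], 0.95), ([468.7, -247.6, -0.5], 0.6)]
top head_nose []
top knob [([481.5, 265.3, 39.4], 0.93)]
top pin_tail [([539.9, 235.1, 44.9], 0.62), ([481.8, 264.3, 37.7], 0.24)]
top fixture [([542.9, -43.8, -3.7], 0.81)]
top fixture_stop [([659.8, -36.0, 27.5], 0.79)]
top bin [([550.9, 227.0, 17.7], 0.72), ([464.5, -248.2, -2.8], 0.7)]
top oil [([654.4, 216.0, -2.0], 0.68), ([467.4, -249.0, -2.6], 0.38)]
top wrench [([547.4, -446.6, -0.9], 0.97)]
scene head [([479.4, 257.1, -1.1], 0.85)]
scene head_nose [([553.4, 230.5, 18.4], 0.97)]
scene knob [([477.4, 259.6, 37.4], 0.61)]
scene pin_tail [([657.7, 216.4, -3.9], 0.44), ([540.8, 232.4, 46.2], 0.36)]
scene fixture [([546.2, -48.2, 2.0], 0.9)]
scene fixture_stop [([657.8, -37.4, 29.3], 0.71), ([541.4, 234.1, 46.3], 0.26)]
scene bin [([468.0, -254.6, -4.3], 0.72)]
scene oil [([659.5, 218.7, -5.3], 0.92)]
scene wrench [([547.0, -450.8, -4.6], 0.64)]
```

```bash
cat > b.py <<'E'
from h import *
im,W=cloud("top")
z=W[...,2]
def rect(mask,tag):
    p=W[mask][:,:2].astype(np.float32); p=p[np.isfinite(p).all(1)]
    r=cv2.minAreaRect(p); print(tag,len(p),np.round(r[0],1),np.round(r[1],1),round(r[2],2))
hm=ctrl.trace("head","top")[0]["mask"]; print("head z",np.nanpercentile(z[hm],[5,50,95]))
rect(hm&(z>31)&(z<40),"head top")
fm=ctrl.trace("fixture","top")[0]["mask"]
rect(fm&(z>7)&(z<16),"bed"); rect(fm&(z>33)&(z<42),"cheeks"); rect(fm&(z>44)&(z<52),"stop"); rect(fm&(z>33),"cheek+stop")
km=ctrl.trace("knob","top")[0]["mask"]; rect(km&(z>70),"bar"); rect(km&(z>45)&(z<58),"cap")
b,g,r=[im[...,i].astype(int) for i in range(3)]
near=(abs(W[...,0]-480)<60)&(abs(W[...,1]-260)<60)&(z>60)
red=near&(r>110)&(g<80); rect(red,"red")
wh=near&(r>170)&(g>170)&(b>170); print("white",wh.sum(),np.nanmean(W[wh],0))
rect((abs(W[...,0]-468)<130)&(abs(W[...,1]+250)<130)&(z>30),"bin")
E
python3 b.py
```

```text
head z [12.68556776 36.83619924 74.87697411]
head top 1326 [480.5 257.9] [ 63.5 149.6] 67.44Traceback (most recent call last):
  File "b.py", line 9, in <module>
    fm=ctrl.trace("fixture","top")[0]["mask"]
       ~~~~~~~~~~~~~~~~~~~~~~~~~~~^^^
IndexError: list index out of range
```

View pics/top0.png

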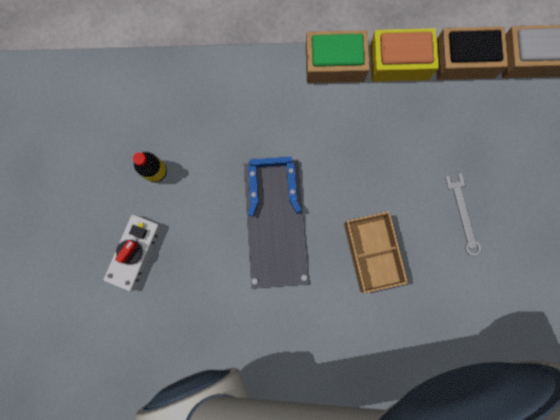

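View pics/scene0.png

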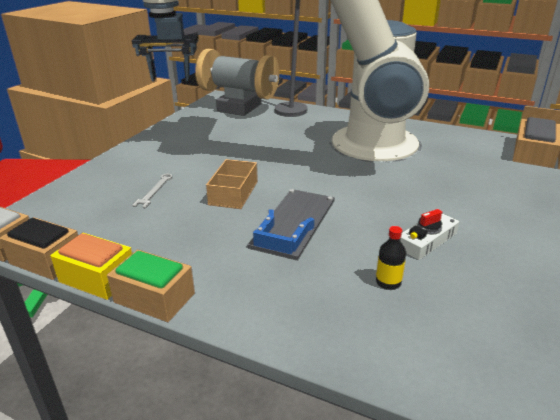

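The top view shows the head at (132,252), the fixture bed at (277,225) with its stop at (272,160), the bin at (377,252), the bottle at (150,166) and the wrench at (463,215). The scene view agrees. The network missed the fixture mask, so I'll segment it by height inside a box.

```bash
sed -i 's/^fm=.*/fm=(abs(W[...,0]-540)<170)\&(abs(W[...,1]+43)<90)/' b.py
cat >> b.py <<'E'
# fixture direction from cheeks: midline between blue inner edges
blue=fm&(b>120)&(r<70)&(z>30); rect(blue,"blue")
q=W[blue]; lo=cv2.minAreaRect(q[:,:2].astype(np.float32)); print(cv2.boxPoints(lo).round(1).tolist())
bx=cv2.boxPoints(cv2.minAreaRect(W[fm&(z>8)&(z<16)][:,:2].astype(np.float32))); print("bed",bx.round(1).tolist())
s=(z>60)&(abs(W[...,0]-657)<60)&(abs(W[...,1]-217)<50); print("oil",np.nanmin(W[s],0),np.nanmax(W[s],0))
E
python3 b.py
```

```text
head z [19.74508298 36.93511631 75.13580958]
head top 1310 [480.7 257.7] [ 63.1 147.8] 67.43
bed 5825 [542.4 -49.6] [278.8 130.9] 2.63
cheeks 732 [607.7 -41.4] [107.8 113.6] 2.57
stop 240 [634.3 -38.6] [77.1 88.9] 1.81
cheek+stop 1021 [613.3 -41.2] [119.2 113.6] 2.57
bar 205 [480.9 258.3] [17.4 50.3] 53.39
cap 262 [482.4 257.2] [51.8 47.7] 47.33
red 151 [481.5 257.9] [17.2 47.3] 53.74
white 0 [nan nan nan]
bin 9284 [ 443.7 -203.1] [183.  192.9] 11.4
blue 740 [613.3 -41.1] [116.1 109.9] 2.47
[[553.0, 11.300000190734863], [557.7000122070312, -98.5], [673.7000122070312, -93.5], [668.9000244140625, 16.299999237060547]]
bed [[400.0, 8.5], [406.0, -111.4000015258789], [675.7999877929688, -97.9000015258789], [669.7999877929688, 22.0]]
oil [632.09589256 190.0139744   60.00201775] [683.6004406  238.71519239 133.42268238]b.py:15: RuntimeWarning: Mean of empty slice
  wh=near&(r>170)&(g>170)&(b>170); print("white",wh.sum(),np.nanmean(W[wh],0))
```

```bash
cat > plan.py <<'E'
import sys; from h import *
# usage: plan.py x y z yaw grip [maxstep] : prints rows to reach the TCP target from the measured pose
x,y,z,yaw,g=map(float,sys.argv[1:6]); ms=float(sys.argv[6]) if len(sys.argv)>6 else .95
s=st(); p=np.array(s["tcp_pos"]); m=Rn.from_quat(s["tcp_rot"]).as_matrix(); a=np.degrees(np.arctan2(m[1,0],m[0,0]))
T=np.array([x,y,z]); d=yaw-a
if len(sys.argv)<=7: d=(d+180)%360-180
n=int(max(1,np.ceil(np.linalg.norm(T-p)/50/ms),np.ceil(abs(d)/6-.02)))
print("yaw",a.round(2),"turn",round(d,2),"dist",(T-p).round(1),"rows",n)
rows=[]
for k in range(n):
    c,q=np.cos(np.radians(a)),np.sin(np.radians(a)); ax=np.array([[c,q,0],[q,-c,0],[0,0,-1]])
    v=np.round(ax@(T-p)/(n-k)/50,2); t=np.round((a-yaw if abs(d)<=180 and 0 else -(d))/(n-k)/6,2)
    t=float(np.clip(t,-1,1)); rows.append([*v.tolist(),t,g]); p=p+ax.T@v*50; a-=t*6; d+=t*6
for i in range(0,n,5): print(sum(rows[i:i+5],[]))
E
python3 plan.py 480.7 257.8 330 157.5 1
```

```text
{'clock': 1.3, 'qpos': [-1.21, 0.494, 1.346, -0.0, 1.303, -0.095], 'tcp_pos': [275.668, -560.92, 404.709], 'tcp_rot': [0.974, 0.226, -0.0, -0.0], 'wrist_force': [-0.222, -0.108, 0.026], 'opening': 91.377, 'grasp_force': 0.0}
yaw 26.17 turn 131.33 dist [205.  818.7 -74.7] rows 22
[0.5, -0.59, 0.07, -0.99, 1.0, 0.55, -0.53, 0.07, -1.0, 1.0, 0.61, -0.47, 0.07, -0.99, 1.0, 0.65, -0.41, 0.07, -1.0, 1.0, 0.69, -0.33, 0.07, -0.99, 1.0]
[0.72, -0.26, 0.07, -1.0, 1.0, 0.74, -0.19, 0.07, -0.99, 1.0, 0.76, -0.11, 0.07, -1.0, 1.0, 0.77, -0.03, 0.07, -0.99, 1.0, 0.77, 0.05, 0.07, -1.0, 1.0]
[0.75, 0.13, 0.07, -0.99, 1.0, 0.74, 0.21, 0.07, -1.0, 1.0, 0.71, 0.29, 0.07, -0.99, 1.0, 0.68, 0.36, 0.06, -1.0, 1.0, 0.64, 0.43, 0.07, -0.99, 1.0]
[0.59, 0.49, 0.06, -1.0, 1.0, 0.53, 0.55, 0.07, -0.99, 1.0, 0.47, 0.6, 0.06, -1.0, 1.0, 0.41, 0.65, 0.07, -0.99, 1.0, 0.34, 0.69, 0.06, -1.0, 1.0]
[0.27, 0.72, 0.07, -0.99, 1.0, 0.19, 0.74, 0.06, -1.0, 1.0]
```

Request:
carry_out --moves '[0.5,-0.6,0.07,-1,1,0.55,-0.53,0.07,-1,1,0.6,-0.47,0.07,-1,1,0.65,-0.4,0.07,-1,1,0.7,-0.33,0.07,-1,1]'

```text
clock: 1.92
tcp_pos: [322.4, -373.3, 387.2]
tcp_rot: [0.881, 0.472, 0.0, 0.0]
wrist_force: [0.4, -0.3, -0.1]
opening: 91.0
grasp_force: 0.0
```

Request:
carry_out --moves '[0.72,-0.26,0.07,-1,1,0.74,-0.19,0.07,-1,1,0.76,-0.11,0.07,-1,1,0.77,-0.03,0.07,-1,1,0.77,0.05,0.07,-1,1]'

```text
clock: 2.55
tcp_pos: [367.6, -186.7, 369.8]
tcp_rot: [0.729, 0.684, 0.0, 0.0]
wrist_force: [0.5, 0.9, 0.6]
opening: 91.1
grasp_force: 0.0
```

Request:
carry_out --moves '[0.75,0.13,0.07,-1,1,0.74,0.2,0.07,-1,1,0.7,0.3,0.07,-1,1,0.68,0.36,0.07,-1,1,0.64,0.43,0.07,-1,1]'

```text
clock: 3.18
tcp_pos: [413.5, -0.7, 352.3]
tcp_rot: [0.527, 0.85, 0.0, 0.0]
wrist_force: [0.5, -1.4, 0.4]
opening: 91.0
grasp_force: 0.0
```

```bash
python3 plan.py 480.7 257.8 330 157.5 1
```

```text
{'clock': 3.175, 'qpos': [-0.146, 0.274, 1.907, -0.0, 0.96, -0.607], 'tcp_pos': [413.453, -0.694, 352.308], 'tcp_rot': [0.527, 0.85, 0.0, 0.0], 'wrist_force': [0.487, -1.357, 0.414], 'opening': 91.021, 'grasp_force': 0.0}
yaw 116.37 turn 41.13 dist [ 67.2 258.5 -22.3] rows 7
[0.58, 0.5, 0.06, -0.98, 1.0, 0.52, 0.56, 0.06, -0.98, 1.0, 0.46, 0.61, 0.07, -0.98, 1.0, 0.4, 0.65, 0.06, -0.98, 1.0, 0.33, 0.69, 0.07, -0.98, 1.0]
[0.26, 0.72, 0.06, -0.98, 1.0, 0.18, 0.73, 0.07, -0.98, 1.0]
```

Request:
carry_out --moves '[0.58,0.5,0.06,-0.98,1,0.52,0.56,0.06,-0.98,1,0.46,0.61,0.07,-0.98,1,0.4,0.65,0.06,-0.98,1,0.33,0.69,0.07,-0.98,1]'

```text
clock: 3.8
tcp_pos: [462.3, 184.2, 336.3]
tcp_rot: [0.294, 0.956, 0.0, 0.0]
wrist_force: [0.3, -0.7, 0.1]
opening: 91.4
grasp_force: 0.0
```

Request:
carry_out --moves '[0.26,0.72,0.06,-0.98,1,0.18,0.73,0.07,-0.98,1,0,0,0,0,1]'

```text
clock: 4.18
tcp_pos: [481.6, 258.2, 329.5]
tcp_rot: [0.195, 0.981, 0.0, 0.0]
wrist_force: [-0.2, -0.0, -1.2]
opening: 91.3
grasp_force: 0.0
```

```bash
cat > c.py <<'E'
from h import *
s=st()
im,W=cloud("wrist"); cv2.imwrite("pics/w1.png",im); z=W[...,2]
def rect(m,tag):
    p=W[m][:,:2].astype(np.float32); r=cv2.minAreaRect(p); print(tag,len(p),np.round(r[0],1),np.round(r[1],1),round(r[2],2))
near=(abs(W[...,0]-480)<110)&(abs(W[...,1]-258)<110)
rect(near&(z>30)&(z<40),"head"); rect(near&(z>71)&(z<80),"bar")
print(np.nanpercentile(z[near&(z>30)&(z<40)],50))
r=ctrl.tip_of("head","wrist"); print([(x["point"],x["p"]) for x in r[:2]])
E
python3 c.py; python3 plan.py 480.7 257.8 250 157.5 1
```

```text
{'clock': 4.175, 'qpos': [0.383, 0.473, 1.631, 0.0, 1.038, -0.796], 'tcp_pos': [481.555, 258.206, 329.459], 'tcp_rot': [0.195, 0.981, 0.0, 0.0], 'wrist_force': [-0.202, -0.032, -1.171], 'opening': 91.327, 'grasp_force': 0.0}
head 7144 [479.4 256.9] [ 62.7 148.9] 67.47
bar 1230 [479.4 257.2] [16.  49.3] 53.45
35.47126290648367
[([480.6, 258.1, 0.5], 0.74)]
{'clock': 4.275, 'qpos': [0.38, 0.471, 1.633, -0.0, 1.038, -0.795], 'tcp_pos': [480.99, 256.226, 329.599], 'tcp_rot': [0.197, 0.98, -0.0, -0.0], 'wrist_force': [0.053, -0.002, -0.105], 'opening': 91.205, 'grasp_force': 0.0}
yaw 157.32 turn 0.18 dist [ -0.3   1.6 -79.6] rows 2
[0.01, 0.01, 0.8, -0.01, 1.0, 0.01, 0.02, 0.79, -0.02, 1.0]
```

View pics/w1.png

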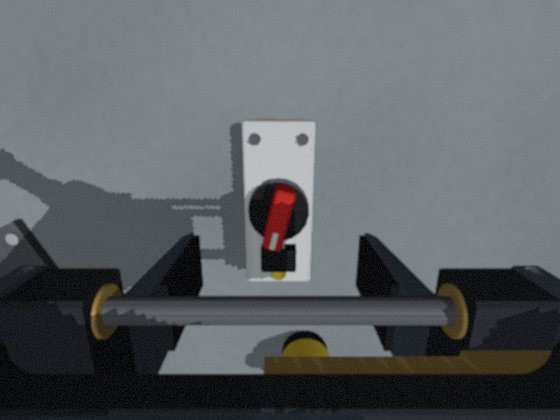

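The wrist view shows the head centred at (279,200) between the open fingers. Its nose and yellow tail are at (279,275), and the bar's white mark points noseward at (273,240). This agrees with the top camera, so I'm descending.

Request:
carry_out --moves '[0.02,0.02,0.7,-0.03,1,0,0,0.7,0,1,0,0,0.7,0,1,0,0,0.57,0,1,0,0,0,0,1]'

```text
clock: 4.9
tcp_pos: [480.0, 256.5, 195.1]
tcp_rot: [0.196, 0.981, -0.001, -0.001]
wrist_force: [-0.2, -0.5, 0.1]
opening: 91.3
grasp_force: 0.0
```

```bash
python3 plan.py 480.3 257.5 196 157.5 1
```

```text
{'clock': 4.9, 'qpos': [0.381, 0.676, 1.737, -0.0, 0.733, -0.796], 'tcp_pos': [480.041, 256.45, 195.059], 'tcp_rot': [0.196, 0.981, -0.001, -0.001], 'wrist_force': [-0.213, -0.545, 0.115], 'opening': 91.268, 'grasp_force': 0.0}
yaw 157.42 turn 0.08 dist [0.3 1.  0.9] rows 1
[0.0, 0.02, -0.02, -0.01, 1.0]
```

Request:
carry_out --moves '[0,0.02,-0.02,0,0.3,0,0,0,0,0,0,0,0,0,0,0,0,0,0,0,0,0,0,0,0]'

```text
clock: 5.52
tcp_pos: [481.2, 258.5, 198.0]
tcp_rot: [0.195, 0.981, 0.0, 0.0]
wrist_force: [-1.1, -1.5, 10.1]
opening: 61.8
grasp_force: 30.0
```

Request:
carry_out --moves '[0,0,-0.2,0,0,0,0,-0.4,0,0,0,0,-0.7,0,0,0,0,-0.7,0,0,0,0,0,0,0]'

```text
clock: 6.15
tcp_pos: [481.4, 258.7, 299.5]
tcp_rot: [0.195, 0.981, 0.001, 0.002]
wrist_force: [0.0, -0.3, -6.2]
opening: 62.1
grasp_force: 30.0
```

```bash
cat > d.py <<'E'
from h import *
im,W=cloud("wrist"); st(); z=W[...,2]
# head relative to tool, held
s=ctrl.read_state(); p=np.array(s["tcp_pos"])
near=(abs(W[...,0]-p[0])<110)&(abs(W[...,1]-p[1])<110)
for lo,hi,n in ((p[2]-172-24+30,p[2]-172-24+42,"top"),(p[2]-172-24+71,p[2]-172-24+82,"bar")):
    m=near&(z>lo)&(z<hi); q=W[m]; r=cv2.minAreaRect(q[:,:2].astype(np.float32)); print(n,m.sum(),r,np.median(q[:,2]))
cv2.imwrite("pics/w2.png",im)
E
python3 d.py; python3 plan.py 467.9 -48.2 300 182.85 0
```

```text
{'clock': 6.2, 'qpos': [0.384, 0.515, 1.663, 0.0, 0.962, -0.795], 'tcp_pos': [480.945, 258.501, 297.85], 'tcp_rot': [0.195, 0.981, 0.0, 0.001], 'wrist_force': [-1.111, 0.016, -6.587], 'opening': 61.657, 'grasp_force': 29.998}
top 19732 ((466.5738525390625, 264.6226501464844), (84.2569580078125, 119.96470642089844), 67.7392578125) 135.35254714250664
bar 2850 ((475.6196594238281, 262.02490234375), (76.0235366821289, 39.95264434814453), 74.0921401977539) 175.30112840451085
{'clock': 6.2, 'qpos': [0.384, 0.515, 1.663, 0.0, 0.962, -0.795], 'tcp_pos': [480.945, 258.501, 297.85], 'tcp_rot': [0.195, 0.981, 0.0, 0.001], 'wrist_force': [-1.111, 0.016, -6.587], 'opening': 61.657, 'grasp_force': 29.998}
yaw 157.52 turn 25.33 dist [ -13.  -306.7    2.1] rows 7
[-0.3, -0.82, -0.01, -0.6, 0.0, -0.25, -0.84, -0.01, -0.6, 0.0, -0.19, -0.86, -0.0, -0.6, 0.0, -0.14, -0.87, -0.01, -0.61, 0.0, -0.09, -0.87, -0.0, -0.6, 0.0]
[-0.03, -0.88, -0.01, -0.61, 0.0, 0.03, -0.87, -0.0, -0.6, 0.0]
```

Request:
carry_out --moves '[-0.22,-0.82,0,-0.6,0,-0.17,-0.84,0,-0.6,0,-0.14,-0.86,0,-0.6,0,-0.1,-0.87,0,-0.6,0,-0.05,-0.87,0,-0.6,0]'

```text
clock: 6.82
tcp_pos: [457.0, 42.2, 295.9]
tcp_rot: [0.038, 0.999, 0.0, -0.001]
wrist_force: [0.9, -0.4, -5.9]
opening: 62.0
grasp_force: 30.0
```

Request:
carry_out --moves '[-0.02,-0.88,0,-0.6,0,0.02,-0.87,0,-0.6,0,0,0,0,0,0,0,0,0,0,0]'

```text
clock: 7.32
tcp_pos: [453.2, -43.8, 296.3]
tcp_rot: [-0.023, 1.0, 0.0, -0.001]
wrist_force: [-0.0, 0.5, -6.3]
opening: 61.8
grasp_force: 30.0
```

```bash
cat > e.py <<'E'
from h import *
st()
for cam in ("wrist","top"):
    im,W=cloud(cam); z=W[...,2]; b,g,r=[im[...,i].astype(int) for i in range(3)]
    cv2.imwrite(f"pics/e_{cam}.png",im)
    o=np.array([547.9,-44.2]); t=np.radians(2.85); ex=np.array([np.cos(t),np.sin(t)]); ey=np.array([-ex[1],ex[0]])
    d=W[...,:2]-o; fx=d@ex; fy=d@ey
    blue=(abs(fx)<140)&(abs(fy)<70)&(b>1.6*r)&(b>70)&(z>34)&(z<60)
    print(cam,blue.sum())
    for lo in (40,60,80):
        m=blue&(fx>lo)&(fx<lo+20)&(z<44); L=fy[m&(fy>0)]; R=fy[m&(fy<0)]
        if len(L)and len(R): print(lo,np.percentile(L,[2,98]).round(1),np.percentile(R,[2,98]).round(1))
    m=blue&(z>43)&(abs(fy)<30)
    if m.any(): print("stop x",np.percentile(fx[m],[2,98]).round(1))
    m=(z>8)&(z<16)&(fx<-20)&(fx>-150)&(abs(fy)<70)
    if m.any(): print("bed fy",np.percentile(fy[m],[.5,99.5]).round(1))
E
python3 e.py;python3 plan.py 480 -47.6 240 182.85 0
```

```text
{'clock': 7.325, 'qpos': [-0.228, 0.419, 1.879, 0.0, 0.846, -1.845], 'tcp_pos': [453.237, -43.774, 296.283], 'tcp_rot': [-0.023, 1.0, 0.0, -0.001], 'wrist_force': [-0.0, 0.49, -6.302], 'opening': 61.76, 'grasp_force': 29.998}
wrist 167
bed fy [-59.9 -51.1]
top 852
40 [33.3 48.5] [-48.7 -33.7]
60 [33.7 48.8] [-48.7 -33.2]
80 [33.1 48.1] [-48.4 -33.2]
stop x [112.5 123.7]
{'clock': 7.425, 'qpos': [-0.226, 0.419, 1.878, 0.0, 0.846, -1.845], 'tcp_pos': [453.442, -43.154, 296.638], 'tcp_rot': [-0.024, 1.0, 0.0, -0.001], 'wrist_force': [-1.089, -0.007, -4.859], 'opening': 62.031, 'grasp_force': 29.999}
yaw -177.26 turn 0.11 dist [ 26.6  -4.4 -56.6] rows 2
[-0.26, -0.06, 0.57, -0.01, 0.0, -0.27, -0.05, 0.56, -0.01, 0.0]
```

View pics/e_wrist.png

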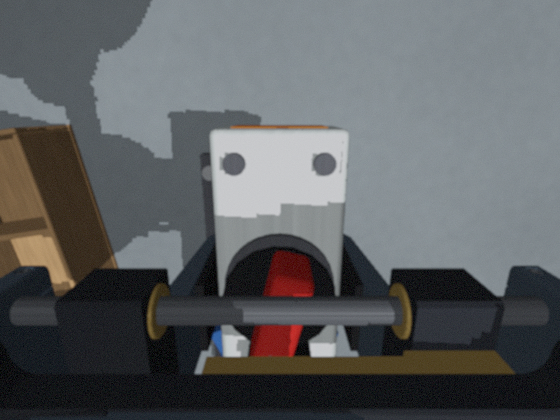

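The head hangs straight at (280,220) in the grip, and the cheeks measured in the top picture sit symmetric about my fixture line (±33.4). I'm descending to the open end.

Request:
carry_out --moves '[-0.26,-0.06,0.45,0,0,-0.27,-0.06,0.5,0,0,0,0,0.4,0,0,0,0,0.15,0,0,0,0,0,0,0]'

```text
clock: 8.05
tcp_pos: [480.3, -48.1, 222.0]
tcp_rot: [-0.024, 1.0, 0.0, -0.001]
wrist_force: [0.3, 0.3, -6.3]
opening: 61.8
grasp_force: 30.0
```

```bash
python3 plan.py 480 -47.6 213 182.85 0
```

```text
{'clock': 8.05, 'qpos': [-0.224, 0.579, 1.876, 0.0, 0.687, -1.843], 'tcp_pos': [480.271, -48.125, 222.045], 'tcp_rot': [-0.024, 1.0, 0.0, -0.001], 'wrist_force': [0.311, 0.345, -6.321], 'opening': 61.831, 'grasp_force': 29.998}
yaw -177.25 turn 0.1 dist [-0.3  0.5 -9. ] rows 1
[0.0, 0.01, 0.18, -0.02, 0.0]
```

Request:
carry_out --moves '[0,0,0.08,0,0,0,0,0.06,0,0,0,0,0.04,0,0,0,0,0.02,0,0,0,0,0,0,0]'

```text
clock: 8.68
tcp_pos: [480.4, -48.7, 212.2]
tcp_rot: [-0.024, 1.0, 0.0, -0.0]
wrist_force: [-0.5, 0.9, -5.8]
opening: 61.9
grasp_force: 30.0
```

Request:
carry_out --moves '[0,0,0.02,0,0,0,0,0.02,0,0,0,0,0,0,0]'

```text
clock: 9.05
tcp_pos: [480.4, -48.7, 210.2]
tcp_rot: [-0.024, 1.0, -0.0, -0.0]
wrist_force: [0.0, -0.1, -5.6]
opening: 62.0
grasp_force: 30.0
```

Not touching yet, so I'm lowering in fine steps.

Request:
carry_out --moves '[0,0,0.02,0,0,0,0,0,0,0,0,0,0.02,0,0,0,0,0,0,0]'

```text
clock: 9.55
tcp_pos: [480.4, -48.6, 209.5]
tcp_rot: [-0.024, 1.0, -0.0, 0.001]
wrist_force: [-6.3, 2.0, 32.0]
opening: 62.2
grasp_force: 30.0
```

Request:
carry_out --moves '[0,0,-0.02,0,0,0,0,0,0,0,0,0,0,0,0.85,0,0,0,0,1,0,0,0,0,1]'

```text
clock: 10.18
tcp_pos: [480.5, -48.6, 209.2]
tcp_rot: [-0.024, 1.0, 0.0, 0.0]
wrist_force: [-0.5, 0.5, 1.3]
opening: 89.1
grasp_force: 0.0
```

Request:
carry_out --moves '[0,0,-0.3,0,1,0,0,-0.8,0,1,0,0,-0.9,0,1,0,0,-0.4,0,1,0,0,0,0,0]'

```text
clock: 10.8
tcp_pos: [480.7, -48.7, 330.4]
tcp_rot: [-0.024, 1.0, -0.0, 0.001]
wrist_force: [-0.2, -0.1, 0.0]
opening: 84.3
grasp_force: 0.0
```

```bash
cat > f.py <<'E'
from h import *
o=np.array([547.9,-44.2]); t=np.radians(2.85); ex=np.array([np.cos(t),np.sin(t)]); ey=np.array([-ex[1],ex[0]])
def look(cam="top",png=None,h=12):
    im,W=cloud(cam); z=W[...,2]; b,g,r=[im[...,i].astype(int) for i in range(3)]
    if png: cv2.imwrite(png,im)
    d=W[...,:2]-o; fx=d@ex; fy=d@ey; near=(fx>-170)&(fx<140)&(abs(fy)<60)
    blue=(b>1.4*r)&(b>50)
    m=near&~blue&(z>h+31)&(z<h+42)&(abs(fy)<45)
    if m.sum()>20:
        q=np.stack([fx[m],fy[m]],-1).astype(np.float32); R=cv2.minAreaRect(q); print(cam,"block in fixture frame",m.sum(),np.round(R[0],1),np.round(R[1],1),round(R[2],2),"z",np.median(z[m]).round(1))
    m=near&(r>90)&(g<70)&(z>h+66)
    if m.sum()>10:
        q=np.stack([fx[m],fy[m]],-1).astype(np.float32); R=cv2.minAreaRect(q); print(cam,"bar",m.sum(),np.round(R[0],1),np.round(R[1],1),round(R[2],2),"z",np.median(z[m]).round(1))
    m=near&(r>120)&(g>100)&(b<80)&(z>h+30)
    if m.any(): print(cam,"yellow",m.sum(),fx[m].min().round(1),fx[m].max().round(1),np.median(fy[m]).round(1))
    return im,W
if __name__=="__main__":
    st()
    for c in ("top","wrist"):
        look(c,f"pics/f_{c}.png")
E
python3 f.py; python3 plan.py 373 -53 290 182.85 0
```

```text
{'clock': 10.8, 'qpos': [-0.225, 0.395, 1.78, 0.0, 0.964, -1.843], 'tcp_pos': [480.723, -48.674, 330.411], 'tcp_rot': [-0.024, 1.0, -0.0, 0.001], 'wrist_force': [-0.242, -0.062, 0.02], 'opening': 84.273, 'grasp_force': 0.0}
top block in fixture frame 294 [-8.8 -3.6] [271.1  80.8] 3.46 z 48.2
wrist block in fixture frame 7696 [-69.2  -1.4] [ 62.  149.9] 89.87 z 46.9
wrist bar 1169 [-69.3  -1.4] [15.7 49.4] 76.28 z 86.6
wrist yellow 144 -101.7 -5.8 2.4
{'clock': 10.9, 'qpos': [-0.225, 0.397, 1.782, -0.0, 0.963, -1.843], 'tcp_pos': [480.241, -48.605, 328.664], 'tcp_rot': [-0.024, 1.0, 0.0, -0.0], 'wrist_force': [0.193, 0.444, -1.162], 'opening': 76.329, 'grasp_force': 0.0}
yaw -177.29 turn 0.14 dist [-107.2   -4.4  -38.7] rows 3
[0.72, 0.0, 0.26, -0.01, 0.0, 0.71, 0.01, 0.26, -0.01, 0.0, 0.72, 0.01, 0.25, -0.0, 0.0]
```

Request:
carry_out --moves '[0.72,0.01,0,-0.02,0,0.72,0.01,0,0,0,0.7,0.01,0.3,0,0,0,0,0.8,0,0,0,0,0.8,0,0]'

```text
clock: 11.52
tcp_pos: [373.0, -52.3, 232.8]
tcp_rot: [-0.025, 1.0, 0.0, -0.0]
wrist_force: [1.1, -0.3, 0.3]
opening: 26.2
grasp_force: 0.0
```

```bash
python3 plan.py 374.5 -53.4 211 182.85 0; python3 -c "
from f import *
look('top')"
```

```text
{'clock': 11.525, 'qpos': [-0.298, 0.482, 2.123, 0.0, 0.536, -1.918], 'tcp_pos': [372.95, -52.318, 232.801], 'tcp_rot': [-0.025, 1.0, 0.0, -0.0], 'wrist_force': [1.095, -0.276, 0.331], 'opening': 26.244, 'grasp_force': 0.0}
yaw -177.19 turn 0.04 dist [  1.5  -1.1 -21.8] rows 1
[-0.03, -0.02, 0.44, -0.01, 0.0]
top block in fixture frame 1162 [-3.6 -5.6] [260.5  84.2] 3.69 z 48.2
top bar 158 [-70.7  -0.7] [16.1 45.3] 76.61 z 88.1
top yellow 18 -13.3 -7.1 -2.2
```

Request:
carry_out --moves '[-0.02,-0.02,0.43,0,0,0,0,0,0,0,0,0,0,0,0,-0.1,0,0,0,0,-0.1,0,0,0,0]'

```text
clock: 12.2
tcp_pos: [385.1, -52.8, 213.3]
tcp_rot: [-0.025, 1.0, -0.0, 0.001]
wrist_force: [0.2, 0.3, 0.3]
opening: 0.8
grasp_force: 0.0
```

Request:
carry_out --moves '[-0.1,0,0,0,0,-0.15,0,0,0,0,-0.15,0,0,0,0,-0.15,0,0,0,0,-0.15,0,0,0,0]'

```text
clock: 12.82
tcp_pos: [419.9, -51.0, 212.7]
tcp_rot: [-0.025, 1.0, 0.0, -0.0]
wrist_force: [-5.1, 0.1, 3.6]
opening: 0.5
grasp_force: 2.3
```

```bash
python3 -c "
from f import *
s=st(); print('tcp f',(np.array(s['tcp_pos'][:2])-o)@np.array([ex,ey]).T)
look('top'); look('wrist')"
```

```text
{'clock': 12.825, 'qpos': [-0.262, 0.557, 2.027, -0.0, 0.558, -1.883], 'tcp_pos': [419.917, -51.004, 212.707], 'tcp_rot': [-0.025, 1.0, 0.0, -0.0], 'wrist_force': [-5.113, 0.094, 3.6], 'opening': 0.536, 'grasp_force': 2.279}
tcp f [-128.16302296   -0.43186742]
top block in fixture frame 660 [31.1 -1. ] [189.3  88.2] 1.02 z 48.0
top bar 142 [-45.2   0.1] [20.2 60.8] 83.19 z 87.6
top yellow 13 19.8 24.8 -1.3
wrist block in fixture frame 484 [-112.7   -0.7] [63.9 22.1] 0.99 z 48.0
wrist yellow 97 -163.8 -150.8 -3.9
```

Request:
carry_out --moves '[-0.2,0,0,0,0,-0.2,0,0,0,0,-0.2,0,0,0,0,-0.2,0,0,0,0,-0.2,0,0,0,0]'

```text
clock: 13.55
tcp_pos: [470.1, -48.6, 212.7]
tcp_rot: [-0.025, 1.0, 0.0, -0.0]
wrist_force: [-2.2, 0.0, -1.1]
opening: 0.9
grasp_force: 1.1
```

Request:
carry_out --moves '[-0.1,0,0,0,0,-0.1,0,0,0,0,-0.06,0,0,0,0,-0.04,0,0,0,0,0,0,0,0,0]'

```text
clock: 14.18
tcp_pos: [484.6, -47.9, 212.7]
tcp_rot: [-0.025, 1.0, -0.0, 0.0]
wrist_force: [-1.2, 1.0, -0.4]
opening: 0.5
grasp_force: 0.6
```

```bash
python3 -c "
from f import *
s=st(); print('tcp f',(np.array(s['tcp_pos'][:2])-o)@np.array([ex,ey]).T)
look('top')"
```

```text
{'clock': 14.175, 'qpos': [-0.221, 0.6, 1.872, 0.0, 0.669, -1.841], 'tcp_pos': [484.62, -47.875, 212.724], 'tcp_rot': [-0.025, 1.0, -0.0, 0.0], 'wrist_force': [-1.234, 1.021, -0.393], 'opening': 0.458, 'grasp_force': 0.602}
tcp f [-63.38476087  -0.5244538 ]
top block in fixture frame 530 [79.   0.9] [93.6 86.2] 0.85 z 48.3
top bar 38 [40.8 -3.9] [15.9 14.8] 78.1 z 87.6
top yellow 14 84.8 90.6 -0.8
```

Request:
carry_out --moves '[-0.06,0,0,0,0,-0.06,0,0,0,0,-0.04,0,0,0,0,0,0,0,0,0]'

```text
clock: 14.72
tcp_pos: [492.5, -47.4, 212.7]
tcp_rot: [-0.025, 1.0, -0.0, -0.0]
wrist_force: [-4.0, -0.8, -0.2]
opening: 0.4
grasp_force: 1.4
```

Request:
carry_out --moves '[-0.02,0,0,0,0,0,0,0,0,0]'

```text
clock: 14.98
tcp_pos: [492.9, -47.4, 212.7]
tcp_rot: [-0.025, 1.0, 0.0, -0.001]
wrist_force: [-8.0, -2.5, 5.4]
opening: 0.7
grasp_force: 3.9
```

Request:
carry_out --moves '[-0.02,0,0,0,0,0,0,0,0,0]'

```text
clock: 15.22
tcp_pos: [493.2, -47.4, 212.6]
tcp_rot: [-0.025, 1.0, 0.0, -0.002]
wrist_force: [-12.7, -4.8, 7.3]
opening: 0.7
grasp_force: 6.3
```

Request:
carry_out --moves '[-0.03,0,0,0,0,0,0,0,0,0]'

```text
clock: 15.48
tcp_pos: [493.7, -47.2, 212.4]
tcp_rot: [-0.025, 1.0, 0.0, -0.003]
wrist_force: [-19.3, -6.5, 12.7]
opening: 0.5
grasp_force: 9.9
```

Request:
carry_out --moves '[-0.03,0,0,0,0,0,0,0,0,0]'

```text
clock: 15.72
tcp_pos: [494.2, -47.1, 212.3]
tcp_rot: [-0.025, 1.0, 0.0, -0.004]
wrist_force: [-25.9, -9.2, 16.8]
opening: 0.4
grasp_force: 13.4
```

Request:
carry_out --moves '[0.3,0,0,0,0,0.1,0,-0.5,0,0,0,0,-0.9,0,0.3,-0.3,0,-0.9,0,0.5,-0.8,0,-0.4,0,0.5]'

```text
clock: 16.35
tcp_pos: [532.4, -45.5, 350.6]
tcp_rot: [-0.024, 1.0, -0.0, 0.002]
wrist_force: [1.2, -0.5, -0.1]
opening: 27.6
grasp_force: 0.0
```

Request:
carry_out --moves '[-0.9,0,0,0,0.5,-0.9,0,0,0,0.5,-0.3,0,0,0,0.5,0,0,0,0,0.5,0,0,0,0,0.5]'

```text
clock: 16.98
tcp_pos: [636.5, -40.3, 347.6]
tcp_rot: [-0.025, 1.0, 0.0, -0.0]
wrist_force: [-0.2, -0.1, -0.9]
opening: 45.8
grasp_force: 0.0
```

```bash
python3 -c "
from f import *
s=st(); print('tcp f',(np.array(s['tcp_pos'][:2])-o)@np.array([ex,ey]).T)
look('top'); im,W=look('wrist','pics/g.png')
z=W[...,2];d=W[...,:2]-o; fx=d@ex; fy=d@ey
for u in (265,280,295): 
  print(u,[(v,round(float(fx[v,u]),1),round(float(z[v,u]),1)) for v in range(150,330,6)])
for n in ('head_nose','fixture_stop','head','pin_tail','knob'):
  for c in ('wrist','top'):
    for x in ctrl.tip_of(n,c)[:1]: q=np.array(x['point']); print(n,c,((q[:2]-o)@np.array([ex,ey]).T).round(1),q[2].round(1),x['p'])
"
```

```text
{'clock': 16.975, 'qpos': [-0.157, 0.567, 1.379, 0.0, 1.196, -1.777], 'tcp_pos': [636.5, -40.302, 347.614], 'tcp_rot': [-0.025, 1.0, 0.0, -0.0], 'wrist_force': [-0.233, -0.078, -0.925], 'opening': 45.804, 'grasp_force': 0.0}
tcp f [88.6842701  -0.51259254]
top block in fixture frame 369 [78.9  3. ] [69.3 72.5] 83.29 z 48.4
top bar 78 [46.8 -4.1] [16.  27.1] 72.56 z 87.5
top yellow 2 56.4 58.5 48.0
wrist block in fixture frame 8133 [38.3 -0.1] [ 88.8 150.4] 89.98 z 47.5
wrist bar 1213 [37.7 -1.4] [15.7 49.6] 76.38 z 87.3
wrist yellow 171 54.8 101.2 2.1
265 [(150, 36.1, 62.7), (156, 40.9, 63.4), (162, 46.0, 62.5), (168, 47.1, 85.6), (174, 51.4, 87.0), (180, 56.0, 87.2), (186, 69.7, 47.7), (192, 72.0, 60.6), (198, 76.7, 62.9), (204, 82.3, 62.3), (210, 87.5, 62.9), (216, 92.9, 63.2), (222, 103.6, 48.2), (228, 109.6, 48.0), (234, 115.7, 47.8), (240, 121.8, 47.5), (246, 148.8, -0.2), (252, 156.4, -1.0), (258, 163.3, -0.0), (264, 170.7, 0.2), (270, 178.6, -0.6), (276, 186.1, -0.4), (282, 193.9, -0.5), (288, 201.6, -0.2), (294, 209.4, -0.1), (300, 56.2, 249.6), (306, 56.9, 251.5), (312, 58.3
[... 811 characters left out ...]
, (204, 82.5, 61.6), (210, 87.7, 62.4), (216, 92.8, 63.4), (222, 103.8, 47.7), (228, 110.0, 47.1), (234, 115.7, 47.7), (240, 121.5, 48.5), (246, 148.6, 0.3), (252, 156.4, -0.9), (258, 163.6, -0.6), (264, 171.4, -1.4), (270, 177.6, 1.2), (276, 185.6, 0.5), (282, 194.0, -0.6), (288, 201.4, 0.1), (294, 209.2, 0.3), (300, 55.8, 250.3), (306, 56.6, 251.8), (312, 57.6, 253.2), (318, 60.2, 252.2), (324, 63.0, 251.0)]
head_nose wrist [111.3  -2.5] 31.4 0.77
head_nose top [112.4   2.3] 29.7 0.7
fixture_stop wrist [114.4  -2.8] 33.8 0.88
head wrist [34.9 -1.7] 11.8 0.87
head top [35.1 -3.1] 14.8 0.84
pin_tail wrist [101.8  -8.8] 53.5 0.68
knob wrist [35.9 -2.1] 46.7 0.72
knob top [36.5  6.1] 50.3 0.65
```

View pics/g.png

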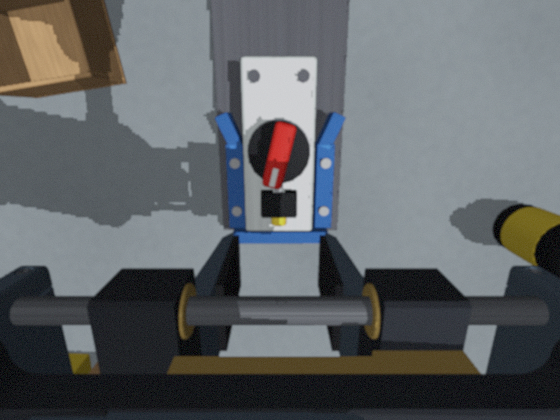

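The head is home: its nose meets the blue stop at row 232 with no gap, and the block lies between the cheeks with its centre at fixture x about 38. The pin is still out and the bar at (280,155) has not turned. Next I'm going above the knob.

Request:
carry_out --moves '[0.5,0.02,0,0.75,0.5,0.5,0.1,0,0.75,0.5,0,0,0.3,0.75,0.5,0,0,0.3,0,0.5,0,0,0,0,0.5]'

```text
clock: 18.2
tcp_pos: [587.3, -34.8, 316.5]
tcp_rot: [0.092, 0.996, 0.0, -0.001]
wrist_force: [-0.7, 0.8, 0.4]
opening: 45.7
grasp_force: 0.0
```

```bash
python3 plan.py 585.7 -43.5 259 169.2 0.5 0.6; python3 -c "
from f import *
s=st(); look('wrist')
"
```

```text
{'clock': 18.2, 'qpos': [-0.161, 0.54, 1.538, 0.0, 1.065, -1.547], 'tcp_pos': [587.254, -34.809, 316.504], 'tcp_rot': [0.092, 0.996, 0.0, -0.001], 'wrist_force': [-0.69, 0.775, 0.386], 'opening': 45.673, 'grasp_force': 0.0}
yaw 169.43 turn -0.23 dist [ -1.6  -8.7 -57.5] rows 2
[-0.0, -0.09, 0.58, 0.02, 0.5, -0.0, -0.09, 0.57, 0.02, 0.5]
{'clock': 18.2, 'qpos': [-0.161, 0.54, 1.538, 0.0, 1.065, -1.547], 'tcp_pos': [587.254, -34.809, 316.504], 'tcp_rot': [0.092, 0.996, 0.0, -0.001], 'wrist_force': [-0.69, 0.775, 0.386], 'opening': 45.673, 'grasp_force': 0.0}
wrist block in fixture frame 8185 [38.8 -1.3] [151.1  62.7] 0.07 z 48.1
wrist bar 1281 [37.8 -1.3] [15.4 49.3] 76.51 z 88.0
wrist yellow 206 -0.9 101.7 -0.7
```

Request:
carry_out --moves '[0,-0.09,0.5,0.02,0.5,0,-0.09,0.4,0,0.5,0,0,0.24,0,0.5,0,0,0,0,0.5]'

```text
clock: 18.75
tcp_pos: [585.8, -43.6, 260.4]
tcp_rot: [0.094, 0.996, 0.0, -0.0]
wrist_force: [-0.2, 0.9, 0.6]
opening: 45.9
grasp_force: 0.0
```

```bash
python3 plan.py 585.7 -43.5 259 169.2 0.5 0.6
```

```text
{'clock': 18.75, 'qpos': [-0.176, 0.614, 1.588, 0.0, 0.94, -1.559], 'tcp_pos': [585.775, -43.569, 260.376], 'tcp_rot': [0.094, 0.996, 0.0, -0.0], 'wrist_force': [-0.24, 0.878, 0.606], 'opening': 45.942, 'grasp_force': 0.0}
yaw 169.24 turn -0.04 dist [-0.1  0.1 -1.4] rows 1
[0.0, 0.0, 0.03, 0.01, 0.5]
```

Request:
carry_out --moves '[0,0,0.03,0,0,0,0,0,0,0,0,0,0,0,0,0,0,0,0,0,0,0,0,0,0]'

```text
clock: 19.38
tcp_pos: [585.8, -43.6, 259.6]
tcp_rot: [0.094, 0.996, 0.0, 0.0]
wrist_force: [-0.4, 1.3, 5.8]
opening: 16.0
grasp_force: 30.0
```

Request:
carry_out --moves '[0,0,0,0.5,0,0,0,0,0.8,0,0,0,0,0.8,0,0,0,0,0.8,0,0,0,0,0.8,0]'

```text
clock: 20.0
tcp_pos: [585.7, -43.8, 259.6]
tcp_rot: [0.285, 0.958, -0.0, 0.0]
wrist_force: [-1.6, -1.2, 5.0]
opening: 15.3
grasp_force: 30.0
```

```bash
python3 -c "
from f import *
s=st(); print(s['wrist_torque'],s['tau']); look('top')
"; python3 plan.py 585.7 -43.5 259 147 0
```

```text
{'clock': 20.0, 'qpos': [-0.176, 0.615, 1.59, -0.0, 0.937, -1.168], 'tcp_pos': [585.732, -43.814, 259.586], 'tcp_rot': [0.285, 0.958, -0.0, 0.0], 'wrist_force': [-1.61, -1.236, 4.98], 'opening': 15.301, 'grasp_force': 30.0}
[-0.22176738  0.06746623  0.00441144] [  0.98118458 -83.72569799 -26.36700869   0.55400603  -0.41460251
  -2.16589585]
top block in fixture frame 327 [ 0.9 -0. ] [69.3 32.6] 71.78 z 48.1
{'clock': 20.05, 'qpos': [-0.176, 0.615, 1.59, -0.0, 0.937, -1.164], 'tcp_pos': [585.735, -43.828, 259.586], 'tcp_rot': [0.287, 0.958, -0.0, 0.0], 'wrist_force': [-2.9, -2.058, 7.313], 'opening': 15.785, 'grasp_force': 30.001}
yaw 146.59 turn 0.41 dist [-0.   0.3 -0.6] rows 1
[0.0, 0.01, 0.01, -0.07, 0.0]
```

Turning freely (22° so far). I'll continue, watching the force and knob torque.

Request:
carry_out --moves '[0,0,0,0.9,0,0,0,0,0.9,0,0,0,0,0.9,0,0,0,0,0.9,0,0,0,0,0.9,0]'

```text
clock: 20.68
tcp_pos: [585.5, -44.0, 259.6]
tcp_rot: [0.501, 0.865, -0.0, 0.0]
wrist_force: [-3.4, -3.9, 8.3]
opening: 15.8
grasp_force: 30.0
```

Request:
carry_out --moves '[0,0,0,0.9,0,0,0,0,0.9,0,0,0,0,0.9,0,0,0,0,0.9,0,0,0,0,0.9,0]'

```text
clock: 21.3
tcp_pos: [585.3, -44.0, 259.5]
tcp_rot: [0.689, 0.724, -0.001, -0.0]
wrist_force: [-5.3, -5.1, 10.6]
opening: 15.9
grasp_force: 30.0
```

Request:
carry_out --moves '[0,0,0,0.8,0,0,0,0,0.8,0,0,0,0,0.6,0,0,0,0,0.5,0,0,0,0,0,0]'

```text
clock: 21.92
tcp_pos: [585.1, -44.1, 259.5]
tcp_rot: [0.784, 0.621, -0.001, -0.0]
wrist_force: [-6.3, -4.5, 8.1]
opening: 15.5
grasp_force: 30.0
```

```bash
cat > k.py <<'E'
from f import *
s=st(); m=Rn.from_quat(s["tcp_rot"]).as_matrix(); a=np.degrees(np.arctan2(m[1,0],m[0,0])); print("yaw",a,"turned rad",np.radians((169.24-a)%360),"T",np.round(s["wrist_torque"],3),"q6",s["qpos"][5])
E
python3 k.py
```

```text
{'clock': 21.925, 'qpos': [-0.177, 0.615, 1.59, -0.001, 0.938, 0.055], 'tcp_pos': [585.092, -44.07, 259.527], 'tcp_rot': [0.784, 0.621, -0.001, -0.0], 'wrist_force': [-6.254, -4.517, 8.077], 'opening': 15.526, 'grasp_force': 30.002}
yaw 76.76706592142739 turned rad 1.613957168650761 T [-1.011  1.219 -0.083] q6 0.055024926954972034
```

Request:
carry_out --moves '[0,0,0,0.8,0,0,0,0,0.8,0,0,0,0,0.8,0,0,0,0,0.8,0,0,0,0,0.8,0]'

```text
clock: 22.55
tcp_pos: [584.9, -43.9, 259.5]
tcp_rot: [0.896, 0.444, -0.001, -0.0]
wrist_force: [-9.1, -4.1, 12.5]
opening: 15.7
grasp_force: 30.0
```

```bash
python3 k.py
```

```text
{'clock': 22.55, 'qpos': [-0.177, 0.615, 1.591, -0.001, 0.938, 0.476], 'tcp_pos': [584.928, -43.944, 259.528], 'tcp_rot': [0.896, 0.444, -0.001, -0.0], 'wrist_force': [-9.097, -4.135, 12.548], 'opening': 15.705, 'grasp_force': 30.002}
yaw 52.666934116996515 turned rad 2.0345838188026817 T [-0.734  1.624  0.058] q6 0.4757133591447399
```

Request:
carry_out --moves '[0,0,0,0.8,0,0,0,0,0.8,0,0,0,0,0.8,0,0,0,0,0.8,0,0,0,0,0.8,0]'

```text
clock: 23.18
tcp_pos: [584.1, -43.1, 259.2]
tcp_rot: [0.969, 0.248, -0.002, -0.001]
wrist_force: [-14.6, 4.6, 16.6]
opening: 20.4
grasp_force: 35.0
```

```bash
python3 k.py
```

```text
{'clock': 23.175, 'qpos': [-0.176, 0.615, 1.592, -0.0, 0.94, 0.894], 'tcp_pos': [584.066, -43.124, 259.219], 'tcp_rot': [0.969, 0.248, -0.002, -0.001], 'wrist_force': [-14.55, 4.586, 16.565], 'opening': 20.438, 'grasp_force': 35.049}
yaw 28.74422324523109 turned rad 2.4521138895176313 T [1.021 2.578 1.504] q6 0.8936972280336692
```

The torque rose sharply and the fingers were forced open on the bar, so the knob is probably locked. I'll relieve the twist, release, rise and look.

Request:
carry_out --moves '[0,0,0,-0.8,0,0,0,0,-0.6,0,0,0,0,0,0,0,0,0,0,0]'

```text
clock: 23.68
tcp_pos: [584.1, -43.3, 259.3]
tcp_rot: [0.948, 0.319, -0.002, -0.001]
wrist_force: [-14.3, 1.1, 14.6]
opening: 18.5
grasp_force: 29.1
```

```bash
python3 k.py
```

```text
{'clock': 23.675, 'qpos': [-0.176, 0.615, 1.592, -0.0, 0.939, 0.745], 'tcp_pos': [584.145, -43.344, 259.252], 'tcp_rot': [0.948, 0.319, -0.002, -0.001], 'wrist_force': [-14.32, 1.138, 14.619], 'opening': 18.541, 'grasp_force': 29.08}
yaw 37.26316353682801 turned rad 2.303430332648459 T [0.519 2.349 0.789] q6 0.744766731025658
```

Request:
carry_out --moves '[0,0,0,0,0.4,0,0,0,0,0.5,0,0,0,0,0.5,0,0,-0.4,0,0.5,0,0,-0.8,0,0.5]'

```text
clock: 24.3
tcp_pos: [585.4, -43.6, 318.7]
tcp_rot: [0.948, 0.319, -0.001, -0.001]
wrist_force: [0.1, -0.3, 0.4]
opening: 45.7
grasp_force: 0.0
```

Request:
carry_out --moves '[-0.5,0,-0.6,-0.6,0.5,-0.5,-0.5,0,-0.8,0.5,0,0,0,-1,0.5,0,0,0,-1,0.5,0,0,0,-1,0.5]'

```text
clock: 24.92
tcp_pos: [530.6, -56.2, 349.3]
tcp_rot: [0.849, 0.528, 0.0, 0.0]
wrist_force: [-0.0, -0.6, 0.5]
opening: 45.2
grasp_force: 0.0
```

```bash
python3 -c "
from f import *
s=st(); look('top'); im,W=look('wrist','pics/h.png')
for n in ('pin_tail','knob','head_nose','fixture_stop'):
  for c in ('wrist','top','scene'):
    if c=='scene' and n=='pin_tail': cv2.imwrite('pics/h_scene.png',ctrl.snapshot('scene')[0])
    for x in ctrl.tip_of(n,c)[:1]: q=np.array(x['point']); print(n,c,((q[:2]-o)@np.array([ex,ey]).T).round(1),q[2].round(1),x['p'])
"
```

```text
{'clock': 24.925, 'qpos': [-0.218, 0.431, 1.64, -0.0, 1.071, 0.24], 'tcp_pos': [530.571, -56.249, 349.332], 'tcp_rot': [0.849, 0.528, 0.0, 0.0], 'wrist_force': [-0.013, -0.564, 0.454], 'opening': 45.175, 'grasp_force': 0.0}
wrist block in fixture frame 7426 [43.3  7.8] [ 78.2 161.5] 88.43 z 47.3
wrist bar 1158 [37.4  0. ] [50.  16.4] 47.2 z 87.0
wrist yellow 214 -26.9 94.6 7.2
pin_tail wrist [95.3 -6.7] 50.3 0.64
pin_tail scene [94.6 -3.5] 57.5 0.45
knob wrist [36.5  0.4] 45.9 0.61
knob scene [37.9  1.3] 47.7 0.52
head_nose wrist [113.7  -2.4] 32.6 0.85
head_nose scene [116.   -4.1] 31.1 0.84
fixture_stop wrist [114.5  -4.2] 36.9 0.88
fixture_stop scene [110.9  -0.2] 28.6 0.8
```

View pics/h.png

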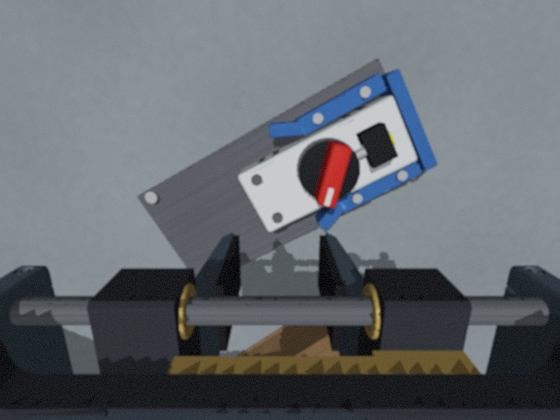

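The yellow tail at (391,138) now sits almost against the bracket. Its tip moved from fixture x 101.7 to 94.6 mm, the 7 mm of a click, and the bar is locked. Next I'll check the head is still home with a close crop and numbers.

```bash
python3 -c "
from f import *
im,W=cloud('wrist'); z=W[...,2]; d=W[...,:2]-o; fx=d@ex; fy=d@ey
g=im.min(2)
m=(g>95)&(abs(z-48)<5)&(fx>-60)&(fx<125)&(abs(fy)<36)
q=np.stack([fx[m],fy[m]],-1).astype(np.float32); print(cv2.minAreaRect(q),m.sum())
for y in (-20,20): 
  k=m&(abs(fy-y)<5); print(y,fx[k].min(),fx[k].max())
cv2.imwrite('pics/i.png',cv2.resize(im[50:240,220:450],None,fx=3,fy=3,interpolation=cv2.INTER_CUBIC))
"
```

```text
((43.486656188964844, 0.7360076904296875), (61.821998596191406, 162.4397430419922), 88.58775329589844) 7257
-20 -38.00151345591546 113.1744553854015
20 -37.19002846417554 124.32592197213808
```

View pics/i.png

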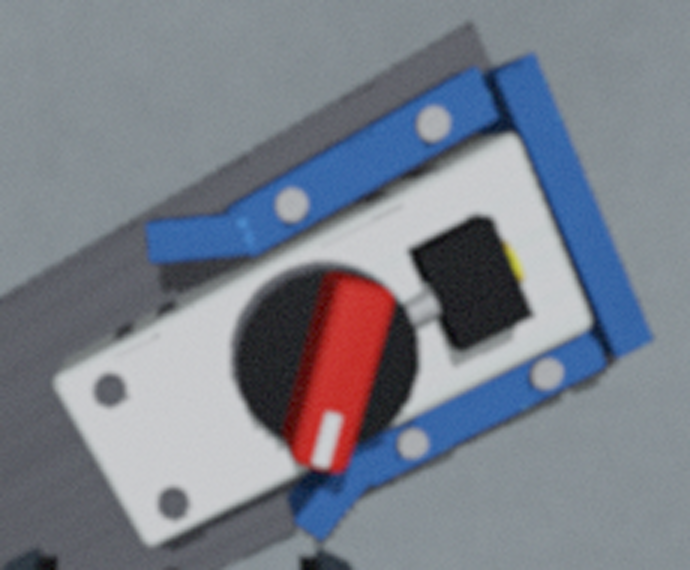

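```bash
python3 -c "
from f import *
from scipy.ndimage import map_coordinates as mc
im,d=ctrl.snapshot('wrist'); c=ctrl.camera_params('wrist'); f=210/np.tan(np.radians(c['fov_y'])/2)
R,t=np.array(c['R']),np.array(c['t'])
def samp(FX,FY,z):
    X=np.array([*(o+FX*ex+FY*ey),z]); q=R@X+t; u=f*q[0]/q[2]+c['cx']; v=f*q[1]/q[2]+c['cy']
    return [mc(im[...,k].astype(float),[[v],[u]],order=1)[0] for k in range(3)]
def prof(a,fn): return np.array([samp(*fn(x),48) for x in a])
a=np.arange(104,122,.5)
for y in (-24,-18,-10,10,18,24):
    p=prof(a,lambda x:(x,y)); print('nose',y,'red ch',p[::2,2].astype(int).tolist())
a=np.arange(-46,-28,.5)
for y in (-24,-10,0,10,24):
    p=prof(a,lambda x:(x,y)); g=p.mean(1); print('rear',y,a[np.argmax(np.diff(g))]+.25)
a=np.arange(20,42,.5)
for s in (1,-1):
  for x0 in (-30,-20,-10,0,10,60,90,100): g=prof(a,lambda w:(x0,s*w))[:,2]; print('side',s,x0,a[np.argmin(np.diff(g))]+.25)
"; python3 plan.py 440 -50 300 182.85 0
```

```text
nose -24 red ch [200, 201, 200, 200, 200, 197, 185, 143, 73, 39, 48, 53, 58, 59, 58, 54, 58, 55]
nose -18 red ch [196, 196, 198, 197, 198, 195, 186, 147, 74, 39, 48, 52, 55, 55, 55, 53, 56, 53]
nose -10 red ch [198, 198, 198, 198, 201, 197, 189, 157, 93, 44, 47, 55, 55, 53, 55, 57, 55, 54]
nose 10 red ch [200, 200, 200, 201, 201, 200, 196, 177, 125, 59, 45, 52, 56, 57, 54, 56, 57, 56]
nose 18 red ch [200, 199, 199, 199, 199, 199, 195, 178, 128, 66, 48, 56, 60, 57, 54, 55, 56, 56]
nose 24 red ch [200, 200, 199, 202, 200, 200, 198, 186, 147, 75, 50, 54, 50, 56, 55, 56, 56, 54]
rear -24 -37.25
rear -10 -36.75
rear 0 -36.75
rear 10 -36.75
rear 24 -36.25
side 1 -30 32.75
side 1 -20 32.25
side 1 -10 32.25
side 1 0 32.25
side 1 10 31.25
side 1 60 30.75
side 1 90 29.25
side 1 100 29.25
side -1 -30 28.75
side -1 -20 28.75
side -1 -10 28.75
side -1 0 29.75
side -1 10 29.75
side -1 60 30.75
side -1 90 31.25
side -1 100 31.75
{'clock': 25.775, 'qpos': [-0.217, 0.431, 1.64, 0.0, 1.071, 0.243], 'tcp_pos': [530.52, -56.176, 349.214], 'tcp_rot': [0.85, 0.527, 0.0, -0.0], 'wrist_force': [-0.764, 0.335, 0.494], 'opening': 45.76, 'grasp_force': 0.0}
yaw 63.61 turn 119.24 dist [-90.5   6.2 -49.2] rows 20
[-0.03, -0.08, 0.05, -0.99, 0.0, -0.03, -0.09, 0.05, -0.99, 0.0, -0.02, -0.09, 0.05, -0.99, 0.0, -0.01, -0.09, 0.05, -0.99, 0.0, 0.0, -0.09, 0.05, -0.99, 0.0]
[0.01, -0.09, 0.05, -0.99, 0.0, 0.02, -0.09, 0.05, -1.0, 0.0, 0.03, -0.09, 0.05, -0.99, 0.0, 0.04, -0.08, 0.05, -1.0, 0.0, 0.05, -0.08, 0.05, -0.99, 0.0]
[0.05, -0.07, 0.05, -1.0, 0.0, 0.06, -0.07, 0.05, -0.99, 0.0, 0.07, -0.06, 0.05, -1.0, 0.0, 0.07, -0.05, 0.05, -0.99, 0.0, 0.08, -0.04, 0.05, -1.0, 0.0]
[0.08, -0.03, 0.05, -0.99, 0.0, 0.09, -0.03, 0.05, -1.0, 0.0, 0.09, -0.01, 0.04, -0.99, 0.0, 0.09, -0.01, 0.05, -1.0, 0.0, 0.09, 0.0, 0.04, -0.99, 0.0]
```

The nose face is within about 0.5 mm of the stop. The 1.4° of yaw is within the cheeks' clearance, the pin is in, and the gripper is clear. Handing in.

```bash
python3 -c "
from workcell import ctrl
print(ctrl.finish_job())"
```

```text
the job is handed in; nothing more can be done
None
```

The job is handed in at about 26 s of the 72 s limit: the head is home against the stop (nose within about 0.5 mm, 1.4° of yaw inside the cheek clearance), and the knob was then turned clockwise until the yellow pin dropped in (tail moved 7 mm, knob locked). The bin, bottle and wrench were kept clear of but not re-checked at the end.

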